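Set a pen vise four clicks tighter and lock it

ROBOT

A 6-joint arm with a two-finger parallel gripper is mounted at the origin on the work surface. World frame = base frame: x ahead of the robot, y to its left, z up, the work surface at z = 0. Lengths are in m, angles in rad, forces in N, time in s.
With the tool pointing down it reaches from about 0.35 to 0.775 m from the base axis. Payload 5.5 kg.
Tool frame: the origin (TCP) lies midway between the tips of the shut fingers; the grasp point (between the pads) lies grip_point_offset behind it (grip_point_offset is the distance from the TCP to the grasp point, in m); z points along the fingers, y is the direction in which the jaws open and shut (so a half turn about z gives the same grasp; the last joint's range is limited). The gripper opens to 85 mm and grips with 20 to 120 N. Pads are 22 mm wide; open, the fingers measure 114 mm over their backs; the gripper's body (76 mm by 85 mm) begins 54 mm behind the grasp point. The pads swing forward as they close: fully open they stand 13 mm farther back than shut.
Start: joints at [-0.14, 0.313, 0.046, 1.304, 0, 1.431], TCP at [0.575, -0, 0.231] pointing down, gripper open.
Joint ranges: [-2.76, 2.76], [-0.86, 1.69], [-1.03, 1.26], [-2.2, 2.34], [-1.47, 1.5], [-3.14, 3.14]. Speed limits (rad/s): [2.57, 2.57, 3.14, 3.14, 3.14, 3.14].

INTERFACE

Orientations are given as a unit quaternion [w, x, y, z].
In Python, from workcell import * gives the robot as it stands.
- The arm moves only by the tool send_rows, never from a script. Its argument "series" is one flat list of numbers, 7 for each row, row after row: the shift along the tool's x, y, z in cm, then the turn, a rotation vector about the tool's x, y, z in degrees, then the opening, from 0 (shut) to 1 (fully open). A call has 1 to 10 rows; each row is the pose to reach, as a shift and turn from the pose commanded when the call began, along the tool's axes at that moment; what a row does not reach only later rows make up. A row lasts 1/12 s, in which the tool goes at most 41.7 mm and 7.16 degrees, less where a joint would pass 70% of its speed; a pose out of reach is approached as far as the arm can. A call with a gripper value outside its range is refused whole. The fingers move at their own pace and stop on an object; "newtons" is the grip in N (left out, the last holds). Time passes only in rows, so rows that repeat a pose let the fingers close. It gives the time, the measured TCP pose, the force and the opening at its end, in the units of the state.
- get_state(): the state, without advancing time (a new reading comes with each control period).
- read_camera(name): name is "scene" or "side" or "wrist"; returns the picture (384x512x3 uint8, blue, green, red); there is no depth.
- camera_info(name): a dict with "K" (3x3 intrinsics, pixels), "xyz" and "attitude" of the camera in the world. Camera axes: x right, y down, z forward; pixel columns grow to the right and rows downward; lengths in m; the calibration is good to about 2 mm. A picture is of the moment at which its call begins: read the wrist's pose just before it. camera_info takes no time and is no camera call; for the wrist camera it gives the pose at the moment of the call.
- hand_in(): hands the job in, once; it reports no verdict.
Trained networks look in the newest picture that a camera, given by its name, has taken for a name from the list of things; names that differ only in an ending like _2 or _b are one class to them, and where a whole thing is asked for, a point or a joint stands for the part that bears it (a point fixed in the world has none). Each returns a list of dicts, best first, with "p" (0 to 1); they miss things now and then, are a little off and sometimes report something else, mostly with a low value. They report only what shows in the picture. A call takes as long as a camera call.
- silhouettes(camera, label): "pixels" (384x512 bool, what is visible of it) and "box" ([left, top, width, height] in pixels, round what is visible of it).
The state is a dict: "clock": time; "joint_pos": joint angles; "qvel": joint speeds; "tau": joint torques, N m; "tcp_pos": TCP position; "orientation": TCP orientation; "wrist_force": force on the tool from outside, world axes, zero at the start; "ft_torque": the same for the moment, N m; "finger_gap": finger opening in m.
Only numpy, scipy, OpenCV 4.12 (cv2) and the standard library are available. Lean on these libraries where they do the work, as an engineer would, in place of code of your own. Each camera call takes 0.05 s, during which the arm holds its last target. There are 200 camera calls.

TASK

A pen vise holds a blue celluloid cap and must grip it a little harder: with a fingertip against the red peg of its click-stop dial, push the dial clockwise (seen from above) exactly four clicks from where it stands, never running on to a fifth. Then push the black-balled lock lever on the vise fully over to its other side, and withdraw. Only push, gently: do not pinch the peg or the lever, and leave the cap and everything lying around the vise where they are.

Things in the scene. Friction and masses are not known exactly. Their poses are not given: they have to be found in the camera images.
- vise: Dark green cast vise, fixed to the ledge, base 100 x 290 x 30 mm. Origin: on the ledge directly under the dial's axis. Its z is up; its y runs along the vise from the dial to the jaws (jaw block tops 75 mm above the ledge, from y = 70 to 144 mm, with the cap standing between them at y = 105 mm, its top at 92 mm); the lock lever is on the other side, at y = -100 mm.
- dial_axis (a point): Centre of the flat top of the dial, 76 mm above the ledge. The brass dial is a disc of radius 46 mm turning about the vertical through this point. It stands on a round flange of radius 56 mm, top 50 mm above the ledge, with white ticks; a small click plunger (tip 70 mm from the axis, 42 mm above the ledge) sticks out on the vise's -x side.
- peg (a point): Centre of the top of the red finger peg that stands on the dial: upright cylinder, 12 mm diameter, 30 mm tall (from 76 to 106 mm above the ledge), 34 mm from the dial's axis. It goes round with the dial.
- dial (a joint): Angle of the dial, rad, grows clockwise seen from above. It has 12 click stops a turn, one every 30 degrees (0.524 rad), at 0, 0.524, 1.047, ..., and starts at rest in the stop at 0, so four clicks clockwise is 2.094. A sprung ball draws it into the nearest stop: pushing the peg takes about 3 N (at most 5) to leave a stop, gets easy towards the half-way point and then the dial snaps forward by itself into the next stop and stays there. End stops at -1.3 and 4.2 rad.
- lever_ball (a point): Centre of the black ball (16 mm diameter) at the tip of the steel lock lever (8 mm thick stem). The lever turns about a level axis along the vise's y, which passes 52 mm above the ledge, 60 mm from the ball's centre. At the start it leans to the vise's -x; pushed over to the vise's +x it leans as far the other way. It stands on a block 50 x 26 mm, whose top is 52 mm above the ledge.
- lock (a joint): Angle of the lock lever, rad: 0 leaning 0.5 rad to the vise's -x, 0.5 upright, 1.0 fully over at its stop (leaning 0.5 rad to the vise's +x). It starts between 0 and 0.12. Friction holds it where it is left (about 0.5 N at the ball to move it).
- cap: Blue celluloid pen cap standing upright between the jaws, 16 mm diameter, 62 mm tall, origin at its foot; leave alone.
- punch: Bronze knock-out punch lying flat, 100 x 12 x 12 mm, origin under its middle; leave alone.
- cork_block: Cork nib block 60 x 42 x 34 mm, origin under its middle; leave alone.
- tweezers: Brass tweezers lying flat, 115 x 18 x 8 mm, origin under the middle; leave alone.
- nib_tray: Walnut-brown bakelite nib tray 70 x 120 x 18 mm, origin under its middle; leave alone.
- ink_bottle: Squat ink bottle, 48 mm diameter, 58 mm tall, origin under its middle; leave alone.
- barrel: Black pen barrel lying flat, 100 x 12 x 12 mm, origin under its middle; leave alone.

How it is judged:
By the outcome, as a careful person would: the job done as asked, in the order asked, and still so for the second after the job is handed in, with the robot touching nothing.
It also fails if it takes over 61 s, if anything falls off the work surface, if the arm or the gripper's body presses on something with over 40 N, if the wrist force passes 120 N, or if a joint passes its speed limit or range.

## Working session

There is one attempt and no reset: what is moved stays moved. The work goes in short steps, Python scripts to look and compute and a tool call to move; the robot and the scene stay as the last step left them, time stands still between calls to the robot, and variables do not carry over. Pictures are saved under pics/ and viewed, about 8 in all and at most 12, crops included, and the job is handed in when it is done.

Besides the shell and the picture viewer there is one more tool, called after "Emit:" as a command line: name --argument value ..., lists and objects as JSON in quotes. send_rows: Moves the arm, as the interface text tells. Its arguments: {"type":"object","properties":{"series":{"type":"array"},"newtons":{"type":"number"}},"required":["series"]}

```bash
mkdir -p pics; ls; cat > h.py <<'E'
from workcell import *
import numpy as np, cv2
from scipy.spatial.transform import Rotation as R
def rot(a):
    a=np.array(a,float)
    return a if a.shape==(3,3) else R.from_quat(a[[1,2,3,0]]).as_matrix()
def ray(ci,u,v):
    d=rot(ci["attitude"])@np.linalg.inv(ci["K"])@np.array([u,v,1.]); return np.array(ci["xyz"]),d
def onz(ci,u,v,z):
    o,d=ray(ci,u,v); return o+d*(z-o[2])/d[2]
def proj(ci,P):
    q=np.array(ci["K"])@rot(ci["attitude"]).T@(np.array(P)-ci["xyz"]); return q[:2]/q[2]
E
python3 - <<'E'
from h import *
for c in("scene","side"):
    ci=camera_info(c); print(c,ci)
    im=read_camera(c); cv2.imwrite(f"pics/{c}0.png",im)
    for n in("vise","peg","lever_ball","cap","dial"):
        for s in silhouettes(c,n)[:2]:
            m=np.argwhere(s["pixels"]); print(c,n,round(s["p"],2),s["box"],m.mean(0)[::-1].round(1), m[0][::-1])
print(get_state())
a,b=[cv2.imread(f"pics/{c}0.png") for c in("scene","side")]
E
```

```text
pics
scene {'K': array([[431.1235557 ,   0.        , 251.60389353],
       [  0.        , 431.1235557 , 189.5852105 ],
       [  0.        ,   0.        ,   1.        ]]), 'xyz': array([1.05961766, 0.43750904, 0.8709374 ]), 'attitude': array([-0.14310622,  0.40961674,  0.85126519, -0.29509714])}
scene vise 0.73 [208.6, 145.3, 13.9, 23.3] [215.9 159.2] [221 145]
scene vise 0.64 [198.7, 143.9, 110.0, 101.4] [252.8 197.6] [219 146]
scene peg 0.8 [227.0, 159.9, 37.3, 39.6] [244.  181.1] [247 158]
scene lever_ball 0.61 [207.8, 145.5, 15.7, 20.5] [215.6 158.8] [219 146]
scene cap 0.65 [272.7, 196.3, 8.3, 11.0] [278.2 201.8] [278 196]
scene dial 0.94 [222.8, 157.6, 40.5, 44.1] [244.2 181.2] [246 158]
side {'K': array([[477.59236197,   0.        , 255.30146968],
       [  0.        , 477.59236197, 201.44484089],
       [  0.        ,   0.        ,   1.        ]]), 'xyz': array([ 0.40431711, -0.76837881,  0.71742525]), 'attitude': array([-0.44404363,  0.89081365, -0.08864857,  0.0376527 ])}
side vise 0.89 [230.4, 179.7, 60.2, 107.7] [257.1 236.4] [260 180]
side peg 0.63 [236.5, 207.0, 43.3, 3
[... 180 characters left out ...]
, 'joint_pos': array([-1.39635966e-01,  3.13154582e-01,  4.60944045e-02,  1.30358863e+00,
       -6.99045332e-06,  1.43121182e+00]), 'qvel': array([-1.81153646e-03, -7.08511745e-04, -2.83541192e-05,  5.37545648e-04,
        6.88217805e-04,  2.59708016e-04]), 'tau': array([-1.03180289e-03, -4.80151784e+01,  2.98663706e+01,  3.55410975e-04,
       -1.21392386e-04, -7.90821872e-06]), 'tcp_pos': array([ 5.75042749e-01, -3.84367846e-05,  2.31346753e-01]), 'orientation': array([6.10116664e-05, 7.07124974e-01, 7.07088584e-01, 4.16005778e-05]), 'wrist_force': array([-0.33164472,  0.17357741,  0.28688553]), 'ft_torque': array([-0.02329781, -0.04927312, -0.00516799]), 'finger_gap': 0.0855387284798286}
```

```bash
python3 - <<'E'
from h import *
a=cv2.imread("pics/scene0.png")[120:270,160:360]; b=cv2.imread("pics/side0.png")[150:300,160:360]
cv2.imwrite("pics/c1.png",cv2.resize(a,(800,600),interpolation=cv2.INTER_CUBIC))
cv2.imwrite("pics/c2.png",cv2.resize(b,(800,600),interpolation=cv2.INTER_CUBIC))
for c in("scene","side"):
    im=cv2.imread(f"pics/{c}0.png"); hsv=cv2.cvtColor(im,cv2.COLOR_BGR2HSV)
    m=((hsv[...,0]<8)|(hsv[...,0]>172))&(hsv[...,1]>140)&(hsv[...,2]>70)
    n,l,st,ce=cv2.connectedComponentsWithStats(m.astype(np.uint8))
    for i in range(1,n):
        if st[i,4]>8: print(c,st[i],ce[i])
E
```

```text
scene [245 159   5   9  31] [247.         162.67741935]
scene [177 330  22  24 199] [187.55778894 341.07035176]
side [374 176  20   7  93] [383.3655914  178.94623656]
side [242 212   5  14  57] [243.75438596 218.92982456]
```

View pics/c1.png

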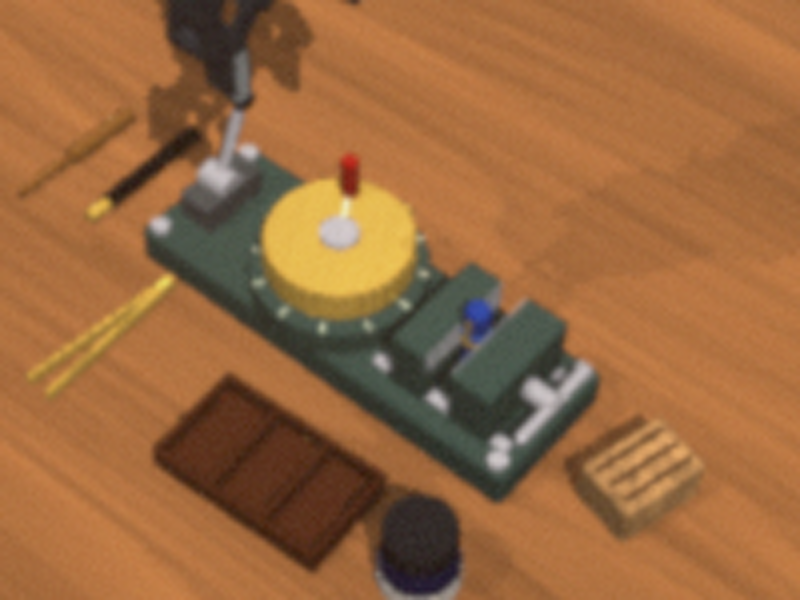

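View pics/c2.png

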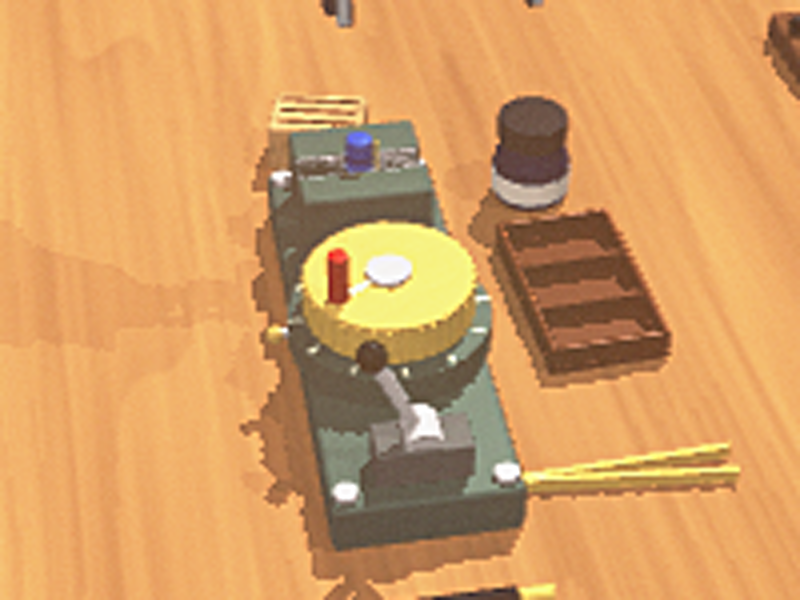

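```bash
cat >> h.py <<'E'
def tri(obs):
    A=np.zeros((3,3));b=np.zeros(3)
    for ci,(u,v) in obs:
        o,d=ray(ci,u,v);d=d/np.linalg.norm(d);M=np.eye(3)-np.outer(d,d);A+=M;b+=M@o
    P=np.linalg.solve(A,b); return P,[np.round(proj(c,P)-np.array(q),1) for c,q in obs]
E
python3 - <<'E'
from h import *
S,D=camera_info("scene"),camera_info("side")
for n,a,b in[("hub",(340,232),(388,270)),("pegtop",(349,157),(338,253)),("cap",(479,308),(358,140)),("pivot",(218,178),(424,420)),("ball",(243,98),(372,357)),
 ("bolt1",(161,225),(507,472)),("bolt2",(247,153),(345,491)),("bottle",(420,515),(533,117))]:
    print(n,tri([(S,(a[0]/4+160,a[1]/4+120)),(D,(b[0]/4+160,b[1]/4+150))]))
w=camera_info("wrist");print(w["xyz"],rot(w["attitude"]))
cv2.imwrite("pics/w0.png",read_camera("wrist"))
E
```

```text
hub (array([0.55119485, 0.01208307, 0.07511356]), [array([-0.5,  0.3]), array([-0.6, -0.3])])
pegtop (array([ 0.52169851, -0.00474661,  0.10478605]), [array([-0.6,  0.4]), array([-0.7, -0.3])])
cap (array([0.55414191, 0.11645813, 0.08802898]), [array([-0.7,  0.4]), array([-0.7, -0.3])])
pivot (array([ 0.55112393, -0.08604868,  0.05575561]), [array([-0.1,  0. ]), array([-0.1, -0. ])])
ball (array([ 0.52388098, -0.08700111,  0.10426686]), [array([-0.6,  0.3]), array([-0.8, -0.3])])
bolt1 (array([ 0.58886587, -0.10453277,  0.03027227]), [array([-0.5,  0.2]), array([-0.6, -0.2])])
bolt2 (array([ 0.50731844, -0.10194178,  0.03064381]), [array([-0.1,  0.1]), array([-0.2, -0.1])])
bottle (array([0.66933463, 0.1618798 , 0.05752806]), [array([-1.3,  0.7]), array([-1.2, -0.5])])
[0.57387169 0.08441055 0.37442818] [[ 9.99999638e-01  1.90409839e-04  8.29776041e-04]
 [ 4.51235314e-04 -9.45043945e-01 -3.26943019e-01]
 [ 7.21921656e-04  3.26943275e-01 -9.45043689e-01]]
```

View pics/w0.png

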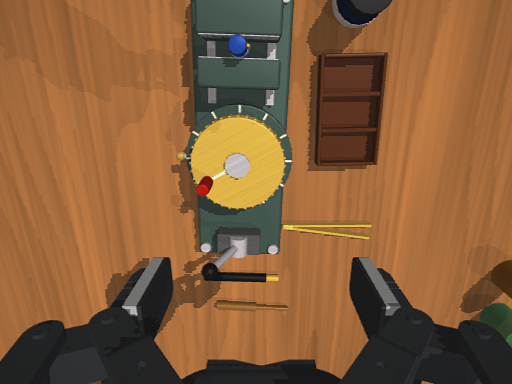

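The views agree: dial centre is about (0.5515, 0.012), peg top (0.522, -0.005, 0.105) and lever ball (0.524, -0.087, 0.104). The vise's axes nearly match the world's. In the wrist picture the peg is at (204,187), the hub at (237,166) and the ball at (210,271). I'll shut the gripper and move to just above the spot behind the peg.

Emit:
send_rows --series '[-1, -1, 2, 0, 0, -7, 0, -2, -2, 4, 0, 0, -14, 0, -3.1, -3.6, 6, 0, 0, -21, 0, -3.1, -3.6, 8, 0, 0, -28, 0, -3.1, -3.6, 10, 0, 0, -30, 0, -3.1, -3.6, 10, 0, 0, -30, 0, -3.1, -3.6, 10, 0, 0, -30, 0, -3.1, -3.6, 10, 0, 0, -30, 0]' --newtons 20

```text
clock: 1.32
tcp_pos: [0.5398, -0.0311, 0.1324]
orientation: [0.001, 0.5, 0.866, 0.0]
wrist_force: [-0.3, 1.0, -0.2]
finger_gap: 0.0001
```

```bash
python3 - <<'E'
from h import *
s=get_state();print(s["clock"],s["tcp_pos"],rot(s["orientation"]).round(3),s["joint_pos"].round(2),s["finger_gap"])
a=read_camera("side")[110:270,160:360]; b=read_camera("wrist")[60:384,56:456]
im=np.hstack([cv2.resize(a,(400,320),interpolation=cv2.INTER_CUBIC),cv2.resize(b,(400,320))]);cv2.imwrite("pics/d1.png",im)
E
```

```text
1.3167 [ 0.53978574 -0.03108417  0.13240972] [[-0.499  0.867  0.001]
 [ 0.867  0.499 -0.   ]
 [-0.001  0.001 -1.   ]] [-0.21  0.3  -0.23  1.05  0.    0.84] 5.6712585398349826e-05
```

View pics/d1.png

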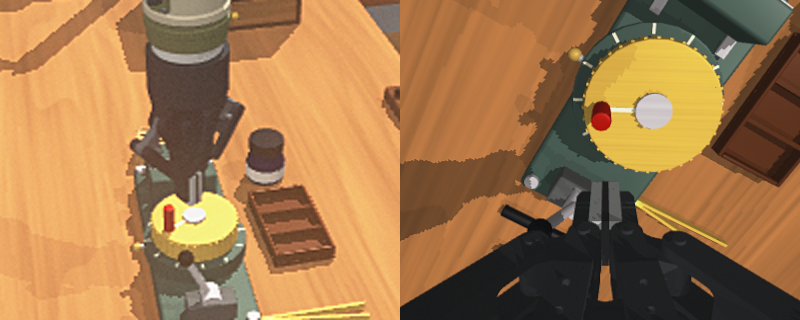

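```bash
cat > gen.py <<'E'
from h import *
C=np.array([.5515,.012]); TH0=209.5; OFF=.017
def pose(phi,gap=0,z=.088):
    t=np.radians(TH0-phi); d=np.array([np.sin(t),-np.cos(t)])
    p=C+.034*np.array([np.cos(t),np.sin(t)])-d*(OFF+gap)
    y=np.array([-d[1],d[0]])*-1
    return np.r_[p,z],np.c_[np.r_[d,0],np.r_[y,0],[0,0,-1.]]
def rows(phis,p0,R0):
    out=[]
    for f in phis:
        p,M=pose(f); out+=list((R0.T@(p-p0)*100).round(2))+list(R.from_matrix(R0.T@M).as_rotvec(degrees=True).round(1))+[0]
    print([float(x) for x in out])
def pegang():
    "dial angle from red peg in scene and side, top of the peg"
    r=[]
    for c in("scene","side"):
        im=read_camera(c);ci=camera_info(c);hsv=cv2.cvtColor(im,cv2.COLOR_BGR2HSV)
        m=((hsv[...,0]<8)|(hsv[...,0]>172))&(hsv[...,1]>140)&(hsv[...,2]>70)
        u0,v0=proj(ci,[*C,.09]).astype(int)
        k=np.argwhere(m[v0-40:v0+40,u0-40:u0+40])
        if len(k)<6: r.append((c,None));continue
        q=k.mean(0)[::-1]+[u0-40,v0-40]
        P=onz(ci,*q,.091)[:2]-C
        r.append((c,round(TH0-np.degrees(np.arctan2(P[1],P[0]))%360,1),round(np.hypot(*P),4),len(k)))
    return r
E
python3 - <<'E'
from gen import *
s=get_state(); print(pegang())
p0=np.array([.5395,-.0311,.088]);R0=pose(0)[1]; 
print(R0.round(3)); rows([-20,-15,-10,-6,-2,2,6,10,13,16],p0,rot(s["orientation"]))
E
```

```text
[('scene', np.float64(0.4), np.float64(0.037), 29), ('side', np.float64(-2.8), np.float64(0.0363), 57)]
[[-0.492  0.87   0.   ]
 [ 0.87   0.492  0.   ]
 [ 0.     0.    -1.   ]]
[0.4, 0.56, 0.0, 0.1, 0.1, -19.5, 0.0, 0.64, 0.33, -0.0, 0.1, 0.1, -14.5, 0.0, 0.89, 0.12, -0.0, 0.1, 0.1, -9.5, 0.0, 1.11, -0.03, -0.0, 0.1, 0.1, -5.5, 0.0, 1.34, -0.16, -0.0, 0.1, 0.1, -1.5, 0.0, 1.58, -0.28, -0.0, 0.1, 0.1, 2.5, 0.0, 1.83, -0.38, -0.0, 0.1, 0.1, 6.5, 0.0, 2.08, -0.46, -0.0, 0.1, 0.1, 10.5, 0.0, 2.27, -0.51, -0.01, 0.1, 0.1, 13.5, 0.0, 2.47, -0.55, -0.01, 0.1, 0.1, 16.5, 0.0]
```

Emit:
send_rows --series '[0, 0, 1.5, 0, 0, 0, 0, 0, 0, 3, 0, 0, 0, 0, 0, 0, 4.4, 0, 0, 0, 0, 0, 0, 4.4, 0, 0, 0, 0, 0, 0, 4.4, 0, 0, 0, 0]'

```text
clock: 1.93
tcp_pos: [0.5388, -0.0309, 0.0874]
orientation: [-0.0, 0.5, 0.866, -0.0]
wrist_force: [0.4, 0.5, 0.2]
finger_gap: -0.0004
```

Emit:
send_rows --series '[0.4, 0, 0, 0, 0, 0, 0, 0.8, 0, 0, 0, 0, 0, 0, 1.1, -0.05, 0, 0, 0, 0, 0, 1.3, -0.15, 0, 0, 0, 0, 0, 1.45, -0.2, 0, 0, 0, 1, 0, 1.6, -0.28, 0, 0, 0, 3, 0, 1.7, -0.33, 0, 0, 0, 5, 0, 1.8, -0.37, 0, 0, 0, 6, 0]'

```text
clock: 2.6
tcp_pos: [0.5278, -0.0179, 0.0879]
orientation: [0.001, 0.546, 0.838, 0.0]
wrist_force: [2.5, -2.5, -1.0]
finger_gap: 0.0
```

```bash
python3 - <<'E'
from gen import *
s=get_state(); print(s["tcp_pos"],s["wrist_force"]);print(pegang())
E
```

```text
[ 0.5278429  -0.01788722  0.0878743 ] [ 2.46591433 -2.48560191 -1.00823108]
[('scene', np.float64(2.9), np.float64(0.0368), 33), ('side', np.float64(-12.6), np.float64(0.0489), 6)]
```

```bash
python3 - <<'E'
from gen import *
s=get_state(); p,M=pose(6); print(p,s["tcp_pos"])
rows([8,10,12,14,16,17,18,18],p,M)
E
```

```text
[ 0.52709869 -0.01714749  0.088     ] [ 0.52762163 -0.01754169  0.08783819]
[0.12, -0.06, 0.0, 0.0, 0.0, 2.0, 0.0, 0.24, -0.11, 0.0, 0.0, 0.0, 4.0, 0.0, 0.36, -0.16, 0.0, 0.0, 0.0, 6.0, 0.0, 0.49, -0.2, 0.0, 0.0, 0.0, 8.0, 0.0, 0.62, -0.24, 0.0, 0.0, 0.0, 10.0, 0.0, 0.68, -0.26, 0.0, 0.0, 0.0, 11.0, 0.0, 0.74, -0.28, 0.0, 0.0, 0.0, 12.0, 0.0, 0.74, -0.28, 0.0, 0.0, 0.0, 12.0, 0.0]
```

Emit:
send_rows --series '[0.12, -0.06, 0, 0, 0, 2, 0, 0.24, -0.11, 0, 0, 0, 4, 0, 0.36, -0.16, 0, 0, 0, 6, 0, 0.49, -0.2, 0, 0, 0, 8, 0, 0.62, -0.24, 0, 0, 0, 10, 0, 0.68, -0.26, 0, 0, 0, 11, 0, 0.74, -0.28, 0, 0, 0, 12, 0, 0.74, -0.28, 0, 0, 0, 12, 0]'

```text
clock: 3.37
tcp_pos: [0.5208, -0.0113, 0.0872]
orientation: [-0.0, 0.629, 0.777, -0.0]
wrist_force: [-0.2, -0.4, -0.0]
finger_gap: -0.0002
```

```bash
python3 - <<'E'
from gen import *
s=get_state(); print(s["clock"],s["tcp_pos"],pose(18)[0],s["wrist_force"]);print(pegang())
p,M=pose(18)
rows([22,26,30,34,38,41,44,46,48,48],p,M)
E
```

```text
3.3667 [ 0.52076929 -0.01134474  0.08716443] [ 0.52157181 -0.01143723  0.088     ] [-0.18840523 -0.37904799 -0.02415584]
[('scene', np.float64(19.0), np.float64(0.0362), 33), ('side', None)]
[0.24, -0.11, 0.0, 0.0, 0.0, 4.0, 0.0, 0.49, -0.2, 0.0, 0.0, 0.0, 8.0, 0.0, 0.74, -0.28, 0.0, 0.0, 0.0, 12.0, 0.0, 1.0, -0.34, 0.0, 0.0, 0.0, 16.0, 0.0, 1.27, -0.38, 0.0, 0.0, 0.0, 20.0, 0.0, 1.46, -0.39, 0.0, 0.0, 0.0, 23.0, 0.0, 1.66, -0.4, 0.0, 0.0, 0.0, 26.0, 0.0, 1.8, -0.4, 0.0, 0.0, 0.0, 28.0, 0.0, 1.93, -0.39, 0.0, 0.0, 0.0, 30.0, 0.0, 1.93, -0.39, 0.0, 0.0, 0.0, 30.0, 0.0]
```

```bash
python3 - <<'E'
from gen import *
print(pegang(),pegang()[0]); s=get_state();print(s["clock"],s["wrist_force"])
a=read_camera("scene")[120:220,190:310]; b=read_camera("wrist")[60:384,56:456]
im=np.hstack([cv2.resize(a,(400,333),interpolation=cv2.INTER_CUBIC),cv2.resize(b,(400,333))]);cv2.imwrite("pics/d2.png",im)
E
```

```text
[('scene', np.float64(28.6), np.float64(0.0363), 30), ('side', None)] ('scene', np.float64(28.4), np.float64(0.0363), 29)
3.6667 [-0.17778923 -0.7838509  -0.00555318]
```

View pics/d2.png

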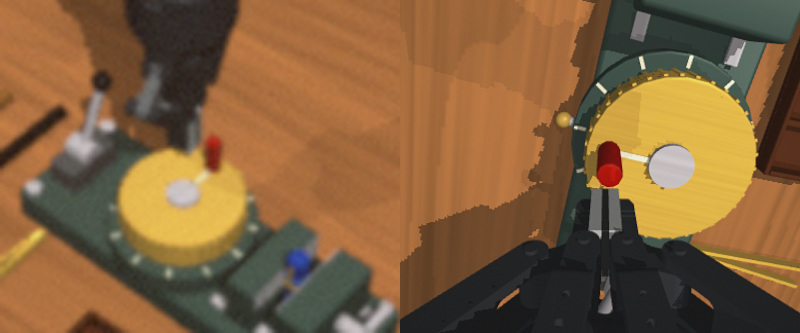

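Click 1 is done: the peg stands clear of the finger at about 28.5–30°. Now click 2, using the same travel.

Emit:
send_rows --series '[0.49, -0.2, 0, 0, 0, 8, 0, 0.74, -0.28, 0, 0, 0, 12, 0, 1.0, -0.34, 0, 0, 0, 16, 0, 1.27, -0.38, 0, 0, 0, 20, 0, 1.4, -0.39, 0, 0, 0, 22, 0, 1.53, -0.4, 0, 0, 0, 24, 0, 1.66, -0.4, 0, 0, 0, 26, 0, 1.8, -0.4, 0, 0, 0, 28, 0, 1.93, -0.39, 0, 0, 0, 30, 0, 1.93, -0.39, 0, 0, 0, 30, 0]'

```text
clock: 4.6
tcp_pos: [0.5133, 0.0065, 0.0873]
orientation: [-0.0, 0.809, 0.588, -0.0]
wrist_force: [0.1, 0.0, 0.5]
finger_gap: 0.0005
```

```bash
python3 - <<'E'
from gen import *
for i in range(4): r=pegang()
s=get_state(); print(s["clock"],s["tcp_pos"],pose(48)[0],s["wrist_force"],s["joint_pos"].round(2));print(r)
E
```

```text
5.0 [0.51348179 0.00636839 0.0873364 ] [0.51386282 0.00666686 0.088     ] [-0.14979098 -0.66533684 -0.07332932] [-0.14  0.29 -0.36  0.92  0.    1.74]
[('scene', np.float64(43.5), np.float64(0.0359), 34), ('side', None)]
```

Emit:
send_rows --series '[0.06, -0.03, 0, 0, 0, 1, 0, 0.12, -0.06, 0, 0, 0, 2, 0, 0.12, -0.06, 0, 0, 0, 2, 0, 0.12, -0.06, 0, 0, 0, 2, 0]'

```text
clock: 5.33
tcp_pos: [0.5132, 0.0078, 0.0873]
orientation: [0.0, 0.819, 0.574, 0.0]
wrist_force: [-0.3, 0.2, 0.8]
finger_gap: -0.0002
```

```bash
python3 - <<'E'
from gen import *
for i in range(3): r=pegang();print(r)
s=get_state(); print(s["clock"],s["tcp_pos"],s["wrist_force"])
p,M=pose(50)
rows([58,64,68,70,72,74,76,78,79,79],p,M)
E
```

```text
[('scene', np.float64(55.0), np.float64(0.0355), 30), ('side', None)]
[('scene', np.float64(54.2), np.float64(0.0359), 30), ('side', None)]
[('scene', np.float64(54.7), np.float64(0.036), 32), ('side', None)]
5.6333 [0.51324979 0.00772733 0.08730814] [-0.56163611  0.13347057 -0.21224939]
[0.49, -0.2, 0.0, 0.0, 0.0, 8.0, 0.0, 0.87, -0.31, 0.0, 0.0, 0.0, 14.0, 0.0, 1.13, -0.36, 0.0, 0.0, 0.0, 18.0, 0.0, 1.27, -0.38, 0.0, 0.0, 0.0, 20.0, 0.0, 1.4, -0.39, 0.0, 0.0, 0.0, 22.0, 0.0, 1.53, -0.4, 0.0, 0.0, 0.0, 24.0, 0.0, 1.66, -0.4, 0.0, 0.0, 0.0, 26.0, 0.0, 1.8, -0.4, 0.0, 0.0, 0.0, 28.0, 0.0, 1.86, -0.4, 0.0, 0.0, 0.0, 29.0, 0.0, 1.86, -0.4, 0.0, 0.0, 0.0, 29.0, 0.0]
```

Click 2 is done (reads 54.7°, no contact force). Click 3 next.

Emit:
send_rows --series '[0.49, -0.2, 0, 0, 0, 7, 0, 0.87, -0.31, 0, 0, 0, 14, 0, 1.13, -0.36, 0, 0, 0, 18, 0, 1.27, -0.38, 0, 0, 0, 20, 0, 1.4, -0.39, 0, 0, 0, 22, 0, 1.53, -0.4, 0, 0, 0, 24, 0, 1.66, -0.4, 0, 0, 0, 26, 0, 1.8, -0.4, 0, 0, 0, 28, 0, 1.86, -0.4, 0, 0, 0, 29, 0, 1.86, -0.4, 0, 0, 0, 29, 0]'

```text
clock: 6.47
tcp_pos: [0.5159, 0.0267, 0.0873]
orientation: [-0.0, 0.937, 0.35, 0.0]
wrist_force: [-0.1, 0.2, 0.1]
finger_gap: 0.0
```

```bash
python3 - <<'E'
from gen import *
for i in range(4): r=pegang();print(r)
s=get_state(); print(s["clock"],s["tcp_pos"],pose(79)[0],s["wrist_force"],s["joint_pos"].round(2))
E
```

```text
[('scene', np.float64(71.6), np.float64(0.0346), 30), ('side', np.float64(56.0), np.float64(0.0258), 12)]
[('scene', np.float64(69.9), np.float64(0.0344), 30), ('side', np.float64(55.2), np.float64(0.0258), 10)]
[('scene', np.float64(70.1), np.float64(0.0345), 29), ('side', np.float64(57.9), np.float64(0.0257), 11)]
[('scene', np.float64(69.8), np.float64(0.0347), 28), ('side', np.float64(53.6), np.float64(0.0258), 10)]
6.8667 [0.51587024 0.02655733 0.087327  ] [0.51649186 0.02681319 0.088     ] [ 0.2459842  -0.00924518  0.64775638] [-0.1   0.29 -0.35  0.93  0.    2.32]
```

Emit:
send_rows --series '[0.06, -0.03, 0, 0, 0, 1, 0, 0.12, -0.06, 0, 0, 0, 2, 0, 0.12, -0.06, 0, 0, 0, 2, 0, 0.12, -0.06, 0, 0, 0, 2, 0, 0.12, -0.06, 0, 0, 0, 2, 0]'

```text
clock: 7.28
tcp_pos: [0.5164, 0.0278, 0.0873]
orientation: [0.0, 0.943, 0.334, 0.0]
wrist_force: [-0.0, 0.4, -0.3]
finger_gap: 0.0001
```

```bash
python3 - <<'E'
from gen import *
for i in range(3): r=pegang();print(r)
s=get_state(); print(s["clock"],s["tcp_pos"],s["wrist_force"])
E
```

```text
[('scene', np.float64(85.9), np.float64(0.0331), 30), ('side', np.float64(87.7), np.float64(0.0288), 38)]
[('scene', np.float64(86.5), np.float64(0.0331), 30), ('side', np.float64(86.7), np.float64(0.0286), 34)]
[('scene', np.float64(86.6), np.float64(0.033), 31), ('side', np.float64(88.0), np.float64(0.0289), 37)]
7.5833 [0.5163464  0.0278101  0.08732587] [ 0.72521402 -0.58000043 -0.53408284]
```

Click 3 is done. Click 4 next, slowing down before the half-way point.

Emit:
send_rows --series '[0.49, -0.2, 0, 0, 0, 7, 0, 0.87, -0.31, 0, 0, 0, 14, 0, 1.13, -0.36, 0, 0, 0, 18, 0, 1.27, -0.38, 0, 0, 0, 20, 0, 1.4, -0.39, 0, 0, 0, 22, 0, 1.53, -0.4, 0, 0, 0, 24, 0, 1.66, -0.4, 0, 0, 0, 26, 0, 1.8, -0.4, 0, 0, 0, 28, 0, 1.86, -0.4, 0, 0, 0, 29, 0, 1.86, -0.4, 0, 0, 0, 29, 0]'

```text
clock: 8.42
tcp_pos: [0.5284, 0.0427, 0.0873]
orientation: [0.0, 0.996, 0.087, 0.0]
wrist_force: [0.3, 0.4, 0.3]
finger_gap: 0.0001
```

```bash
python3 - <<'E'
from gen import *
for i in range(4): r=pegang();print(r)
s=get_state(); print(s["clock"],s["tcp_pos"],pose(110)[0],s["wrist_force"],s["joint_pos"].round(2))
E
```

```text
[('scene', np.float64(102.9), np.float64(0.0331), 33), ('side', np.float64(109.3), np.float64(0.0321), 50)]
[('scene', np.float64(103.7), np.float64(0.0332), 34), ('side', np.float64(108.8), np.float64(0.0315), 47)]
[('scene', np.float64(103.7), np.float64(0.0332), 34), ('side', np.float64(109.3), np.float64(0.0321), 50)]
[('scene', np.float64(102.9), np.float64(0.0331), 33), ('side', np.float64(109.3), np.float64(0.0321), 49)]
8.8167 [0.52832564 0.04259197 0.08734536] [0.52912153 0.0427279  0.088     ] [-0.03518027  1.27718532 -0.61344104] [-0.07  0.32 -0.32  0.94 -0.    2.9 ]
```

Emit:
send_rows --series '[0.06, -0.03, 0, 0, 0, 0, 0, 0.12, -0.06, 0, 0, 0, 0, 0, 0.12, -0.06, 0, 0, 0, 0, 0, 0.12, -0.06, 0, 0, 0, 0, 0, 0.12, -0.06, 0, 0, 0, 0, 0]'

```text
clock: 9.23
tcp_pos: [0.5294, 0.0435, 0.0873]
orientation: [0.0, 0.996, 0.087, 0.0]
wrist_force: [-0.5, -0.8, -0.7]
finger_gap: -0.0
```

```bash
python3 - <<'E'
from gen import *
for i in range(3): r=pegang();print(r)
s=get_state(); print(s["clock"],s["tcp_pos"],s["wrist_force"])
E
```

```text
[('scene', np.float64(118.4), np.float64(0.0327), 28), ('side', np.float64(121.1), np.float64(0.0329), 60)]
[('scene', np.float64(118.0), np.float64(0.0324), 29), ('side', np.float64(121.0), np.float64(0.0326), 61)]
[('scene', np.float64(118.4), np.float64(0.0327), 28), ('side', np.float64(121.3), np.float64(0.033), 61)]
9.5333 [0.52938459 0.04343062 0.0873134 ] [-0.08801996 -0.16533259 -0.30585392]
```

The dial rests at four clicks (118–121°), with no contact force. I'll back off, lift and go to the -x side of the lever.

Emit:
send_rows --series '[-0.4, 0, 0, 0, 0, 0, 0, -0.8, 0, 0, 0, 0, 0, 0, -0.9, 0, -2, 0, 0, 0, 0, -0.9, 0, -5, 0, 0, 0, 0, -2.5, 3, -6, 0, 0, 0, 0, -4.5, 6, -6, 0, 0, 0, 0, -6.6, 9, -6, 0, 0, 0, 0, -6.6, 12.1, -6, 0, 0, 0, 0, -6.6, 12.1, -6, 0, 0, 0, 0, -6.6, 12.1, -6, 0, 0, 0, 0]'

```text
clock: 10.37
tcp_pos: [0.4851, -0.0885, 0.1474]
orientation: [0.0, 0.996, 0.086, 0.0]
wrist_force: [-0.0, 0.2, 0.4]
finger_gap: -0.0002
```

```bash
python3 - <<'E'
from gen import *
print(pegang())
s=get_state(); print(s["clock"],s["tcp_pos"],s["wrist_force"],s["joint_pos"].round(2))
a=read_camera("scene")[110:230,180:330]; b=read_camera("side")[130:290,160:360]
im=np.hstack([cv2.resize(x,(400,320),interpolation=cv2.INTER_CUBIC) for x in(a,b)]);cv2.imwrite("pics/d3.png",im)
E
```

```text
[('scene', np.float64(120.6), np.float64(0.0332), 25), ('side', np.float64(121.1), np.float64(0.0331), 61)]
10.4667 [ 0.48495064 -0.08675968  0.14720215] [ 0.19273697  0.02459519 -0.35594991] [-0.34  0.2  -0.32  1.06  0.    2.63]
```

View pics/d3.png

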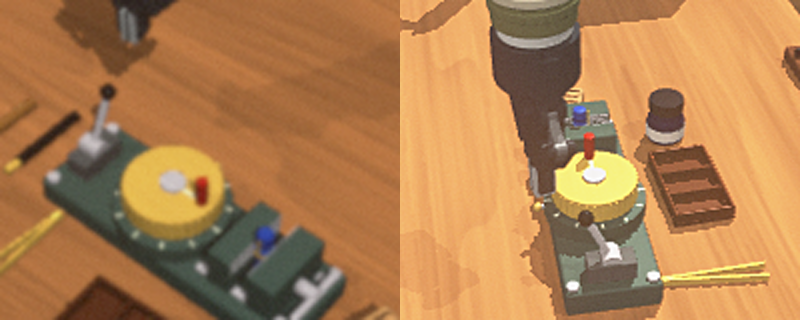

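Four clicks confirmed: the peg now points at the jaws, and the ball is unmoved at scene crop (107,91). Next I'll descend beside the lever.

Emit:
send_rows --series '[0, 0, 2, 0, 0, 0, 0, 0, 0, 4, 0, 0, 0, 0, 0, 0, 5.2, 0, 0, 0, 0, 0.5, 0.09, 5.2, 0, 0, 0, 0, 1.0, 0.17, 5.2, 0, 0, 0, 0, 1.5, 0.26, 5.2, 0, 0, 0, 0, 2.0, 0.35, 5.2, 0, 0, 0, 0, 2.5, 0.44, 5.2, 0, 0, 0, 0, 3.0, 0.53, 5.2, 0, 0, 0, 0, 3.5, 0.62, 5.2, 0, 0, 0, 0]'

```text
clock: 11.4
tcp_pos: [0.5218, -0.0873, 0.0958]
orientation: [0.0, 0.996, 0.087, 0.0]
wrist_force: [-0.8, -0.3, 0.5]
finger_gap: 0.0001
```

Emit:
send_rows --series '[0.5, 0.09, 0, 0, 0, 0, 0, 1.0, 0.17, 0, 0, 0, 0, 0, 1.5, 0.26, 0, 0, 0, 0, 0, 2.0, 0.35, 0, 0, 0, 0, 0, 2.4, 0.42, 0, 0, 0, 0, 0, 2.8, 0.49, 0, 0, 0, 0, 0, 3.1, 0.55, 0, 0, 0, 0, 0, 3.3, 0.58, 0, 0, 0, 0, 0, 3.5, 0.62, 0, 0, 0, 0, 0, 3.5, 0.62, 0, 0, 0, 0, 0]'

```text
clock: 12.23
tcp_pos: [0.5569, -0.0872, 0.0953]
orientation: [-0.0, 0.996, 0.087, 0.0]
wrist_force: [0.3, -0.3, 0.3]
finger_gap: 0.0001
```

Not at the stop yet, since the force is small. I'll continue in 1 mm steps.

Emit:
send_rows --series '[0.1, 0.02, 0, 0, 0, 0, 0, 0.2, 0.03, 0, 0, 0, 0, 0, 0.3, 0.05, 0, 0, 0, 0, 0, 0.3, 0.05, 0, 0, 0, 0, 0]'

```text
clock: 12.57
tcp_pos: [0.5585, -0.0871, 0.0951]
orientation: [-0.0, 0.996, 0.087, -0.001]
wrist_force: [-4.5, -1.7, 1.1]
finger_gap: -0.0
```

Emit:
send_rows --series '[0.1, 0.02, 0, 0, 0, 0, 0, 0.2, 0.03, 0, 0, 0, 0, 0, 0.2, 0.03, 0, 0, 0, 0, 0]'

```text
clock: 12.82
tcp_pos: [0.5588, -0.0871, 0.095]
orientation: [-0.0, 0.996, 0.087, -0.003]
wrist_force: [-8.8, -0.5, 3.9]
finger_gap: 0.0
```

It's at the stop: the force rose to 9 N while the TCP stalled at x = 0.559, where I expected it. Withdrawing.

Emit:
send_rows --series '[-0.5, -0.09, 0, 0, 0, 0, 0, -1.5, -0.26, 0, 0, 0, 0, 0, -3, -0.5, 0, 0, 0, 0, 0, -4, -0.7, -2, 0, 0, 0, 0, -5, -0.9, -5, 0, 0, 0, 0, -6, -1, -8, 0, 0, 0, 0, -8, -1.4, -11, 0, 0, 0, 0, -10, -1.7, -12, 0, 0, 0, 0, -10, -1.7, -12, 0, 0, 0, 0]'

```text
clock: 13.57
tcp_pos: [0.4597, -0.088, 0.2191]
orientation: [0.001, 0.996, 0.087, 0.003]
wrist_force: [0.4, -0.2, 0.1]
finger_gap: -0.0
```

```bash
python3 - <<'E'
from gen import *
print(pegang())
s=get_state(); print(s["clock"],s["tcp_pos"],s["wrist_force"])
for c in("scene","side"):
    ci=camera_info(c);print(c,"expected ball px",proj(ci,[.5505+.0288,-.087,.1047]).round(1))
a=read_camera("scene")[110:230,180:330]; b=read_camera("side")[130:290,160:360]
im=np.hstack([cv2.resize(x,(400,320),interpolation=cv2.INTER_CUBIC) for x in(a,b)]);cv2.imwrite("pics/d4.png",im)
E
```

```text
[('scene', np.float64(120.6), np.float64(0.0332), 25), ('side', np.float64(120.8), np.float64(0.0333), 56)]
13.6667 [ 0.46095599 -0.08803721  0.21626551] [ 0.33799629 -0.24096137 -0.29248219]
scene expected ball px [205.  157.7]
side expected ball px [280.2 234.9]
```

View pics/d4.png

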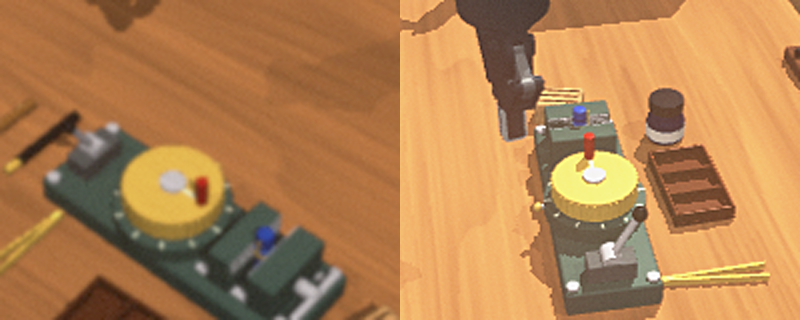

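The side view has the ball at (280,236) against an expected (280,235), and the scene view has it at about (206,156) against (205,158). The lever is fully over, and the dial is still at 120°.

```bash
python3 -c "
from workcell import *
print(hand_in())"
```

```text
the job is handed in; nothing more can be done
None
```

The dial is four clicks clockwise from where it stood, the lock lever is fully over on its +x side, and I've handed the job in at about 14 s of the 61 s allowed.

- **Dial:** I pushed the peg with the shut fingertips, one click at a time, with about 3.5 N the most I read. After withdrawing, the two cameras read 120.6° and 120.8°, against a target of 120°.
- **Part-way readings:** during clicks 2 and 3 the scene camera read up to 5° low. The side camera was partly blocked by the gripper then, so it gave wrong readings or none. Both agreed again once the finger was clear.
- **Lever:** I pushed it until it met its stop, where the force rose to about 9 N and the arm stalled. The ball then appeared within 2 pixels of its expected fully-over position in both views.
- **Surroundings:** in the last pictures the cap and the things around the vise look unmoved. I checked that by eye only, and the last pictures did not take in all of them.
- **Final state:** the arm is clear of everything, and the wrist force is about zero.

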